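# Clear the egg-sorting board into its waste drawer

### The arm

A 6-joint arm with a two-finger parallel gripper is mounted at the origin on the work surface. World frame = base frame: x ahead of the robot, y to its left, z up, the work surface at z = 0. Lengths are in m, angles in rad, forces in N, time in s.
With the tool pointing down it reaches from about 0.35 to 0.725 m from the base axis. Payload 6 kg.
Tool frame: the origin (TCP) lies at the very end of the fingers, on their centre line; the grasp point (between the pads) lies arm.grasp_offset behind it (arm.grasp_offset is the distance from the TCP to the grasp point, in m); z points along the fingers, y is the direction in which the jaws open and shut (so a half turn about z gives the same grasp; the last joint's range is limited). The gripper opens to 85 mm and grips with 20 to 120 N. Pads are 22 mm wide; open, the fingers measure 114 mm over their backs; the gripper's body (76 mm by 85 mm) begins 54 mm behind the grasp point. The pads swing forward as they close: fully open they stand 13 mm farther back than shut.
Start: joints at [-0.783, 0.04, 0.085, 0, -1.615, -0.334], TCP at [0.263, -0.539, 0.192] pointing down, gripper open.
Joint ranges: [-2.56, 2.56], [-1.29, 2.01], [-1.08, 1.49], [-3.29, 1.98], [-2.81, -0.18], [-2.99, 2.99]. Speed limits (rad/s): [2.57, 2.57, 3.01, 3.14, 3.14, 3.14].

### API

Orientations are given as a 3x3 rotation matrix whose columns are the frame's x, y, z axes.
In Python, from plant import arm gives the robot as it stands. The module is installed in compiled form; this text tells all that it offers.
- The arm moves only by the tool jog_arm, never from a script. Its argument "motion" is a list of rows, each a list of 7 numbers: the shift along the tool's x, y, z in mm, then the turn, a rotation vector about the tool's x, y, z in rad, then the opening, from 0 (shut) to 1 (fully open). A call has 1 to 8 rows; each row is the pose to reach, as a shift and turn from the pose measured when the call began, along the tool's axes at that moment; what a row does not reach only later rows make up. A row lasts 1/8 s, in which the tool goes at most 62.5 mm and 10.7 degrees, less where a joint would pass 70% of its speed; a pose out of reach is approached as far as the arm can. A call with a gripper value outside its range is refused whole. The fingers move at their own pace and stop on an object; the grip force is fixed at half the most. Time passes only in rows, so rows that repeat a pose let the fingers close. It gives the time, the measured TCP pose, the force and the opening at its end, in the units of the state.
- arm.observe(): the state, without advancing time (a new reading comes with each control period).
- arm.grab_frame(name): name is "scene" or "side" or "wrist"; returns a dict with "pixels" (384x512x3 uint8, blue, green, red), "intrinsics" (3x3 intrinsics, pixels), "k1" (the pictures are not rectified: a ray, as slopes to the right and down, at radius r is drawn at 1 + k1 r^2 times it, then the intrinsics apply), "xyz" and "attitude" of the camera in the world. Camera axes: x right, y down, z forward; pixel columns grow to the right and rows downward; lengths in m; the calibration is good to about 2 mm. A picture is of the moment at which its call begins. There is no depth.
- arm.close_job(): hands the job in, once; it reports no verdict.
Trained networks look in the newest picture that a camera, given by its name, has taken for a name from the list of things; names that differ only in an ending like _2 or _b are one class to them, and where a whole thing is asked for, a point or a joint stands for the part that bears it (a point fixed in the world has none). Each returns a list of dicts, best first, with "p" (0 to 1); they miss things now and then, are a little off and sometimes report something else, mostly with a low value. They report only what shows in the picture. A call takes as long as a camera call. They do not tell look-alikes from the thing itself.
- arm.outline_of(camera, label): "region" (384x512 bool, what is visible of it) and "at" ([column, row] in pixels, amid what is visible of it).
The state is a dict: "clock": time; "joint_pos": joint angles; "qvel": joint speeds; "joint_efforts": joint torques, N m; "tool_pos": TCP position; "tcp_rot": TCP orientation; "wrist_force": force on the tool from outside, world axes, zero at the start; "moment": the same for the moment, N m; "finger_gap": opening from 0.0 (shut) to 1.0 (fully open).
Only numpy, scipy, OpenCV 4.12 (cv2) and the standard library are available. Lean on these libraries where they do the work, as an engineer would, in place of code of your own. Each camera call takes 0.05 s, during which the arm holds its last target.

### The job

Pull the waste drawer under the egg-sorting board out to its stop. Then take the blue and yellow scraper and, with the scraper only (no fingers or arm on the chips), sweep all five wood chips off the open front edge of the board into the drawer. Leave the drawer fully out for emptying, stand the scraper back on the table on its blade, and do not disturb the tins, the brush or the bowl.

Things in the scene. Friction and masses are not known exactly. Their poses are not given: they have to be found in the camera images.
- cab: Fixed wooden cabinet, 240 (x) x 270 (y) x 120 high, a white board on top (upper face 124 above the table). Origin: centre of its underside. Its -x axis points out of the front, the way the drawer opens (roughly world +y). The white face spans own x -105 (open front edge) to +105 (back rim) and y -111 to +111 (side rims); dark rims stand 16 above it.
- board_edge (a point): Middle of the front edge of the white board, on its upper face, 124 above the table; axes as cab. Chips pushed over this edge along -x drop into the open drawer.
- cab_drawer0 (a joint): How far the drawer is pulled out, in m: 0 shut, 0.1656 at its stop. It may start slightly ajar. It slides along the cabinet's -x axis and stays where it is left.
- cab_drawer0_handle (a point): Middle of the drawer's black bar handle, a round level bar about 10 thick and 120 long, parallel to the cabinet's y, 35 in front of the drawer's face and 82 above the table; it moves with the drawer. Pinch it from above.
- drawer_floor (a point): Centre of the drawer's inner floor, 22 above the table; moves with the drawer; axes as cab. The inside is 195 long (x), 228 wide (y) and 76 deep; the walls are 6 thick, the front 15 thick and about as high as the walls plus 14.
- scraper: Hand scraper block standing on its blade, 80 high in all. Blade: blue block 30 thick (its x) x 140 wide (its y) x 30 high. Grip: yellow block on top of it, 26 thick (x) x 80 wide (y), from 30 to 80 above the foot. Origin: centre of the blade's foot, z up; the blade sweeps along its x, either way. 220 g.
- chip0: One of five loose brown wood chips, 36 x 24 x 13, lying on the white board. Origin: centre of its underside.
- chip1: One of five loose brown wood chips, 36 x 24 x 13, lying on the white board. Origin: centre of its underside.
- chip2: One of five loose brown wood chips, 36 x 24 x 13, lying on the white board. Origin: centre of its underside.
- chip3: One of five loose brown wood chips, 36 x 24 x 13, lying on the white board. Origin: centre of its underside.
- chip4: One of five loose brown wood chips, 36 x 24 x 13, lying on the white board. Origin: centre of its underside.
- tin_a: Food tin with blue label, 74 across, 105 high, standing on the table; leave alone. Origin: centre of its foot.
- tin_b: Food tin with orange label, 74 across, 105 high, standing on the table; leave alone. Origin: centre of its foot.
- brush: Hand brush lying on the table, about 220 long along its x; leave alone. Origin: middle of its underside.
- bowl: Blue bowl, 110 across, 45 high; leave alone. Origin: centre of its foot.
Things that resemble listed ones, but are neither listed nor needed, are in the scene too. Leave any green look-alike of the chip2 alone.

How it is judged:
On the way, in this order (a step that is already met when the one before it is completed fails the run):
1. the drawer is pulled out to its stop (within about 7 mm) (value of joint cab_drawer0 above 0.158 m), for 0.2 s.
2. all five chips lie in the pulled-out drawer (value of joint cab_drawer0 above 0.158 m and x of chip0 in the frame of drawer_floor between -0.1 and 0.1 m and y of chip0 in the frame of drawer_floor between -0.116 and 0.116 m and z of chip0 in the frame of drawer_floor between -0.01 and 0.055 m and x of chip1 in the frame of drawer_floor between -0.1 and 0.1 m and y of chip1 in the frame of drawer_floor between -0.116 and 0.116 m and z of chip1 in the frame of drawer_floor between -0.01 and 0.055 m and x of chip2 in the frame of drawer_floor between -0.1 and 0.1 m and y of chip2 in the frame of drawer_floor between -0.116 and 0.116 m and z of chip2 in the frame of drawer_floor between -0.01 and 0.055 m and x of chip3 in the frame of drawer_floor between -0.1 and 0.1 m and y of chip3 in the frame of drawer_floor between -0.116 and 0.116 m and z of chip3 in the frame of drawer_floor between -0.01 and 0.055 m and x of chip4 in the frame of drawer_floor between -0.1 and 0.1 m and y of chip4 in the frame of drawer_floor between -0.116 and 0.116 m and z of chip4 in the frame of drawer_floor between -0.01 and 0.055 m), for 0.2 s.
At the end, for the whole second after the job is handed in: The drawer is out to its stop (more than 158 of 165.6 mm), all five chips lie at rest inside it (origins within its walls and less than 55 mm above its floor), and the scraper stands released and at rest on the table on its blade (foot within 8 mm of the table top, tilt under 0.1 rad) (all of step 2 and linear speed of each of chip0, chip1, chip2, chip3, chip4 below 0.03 m/s and height (world z) of scraper between -0.008 and 0.008 m and angle between scraper's own z axis and vertical below 0.1 rad and linear speed of scraper below 0.02 m/s); the robot touches nothing.
It fails at once if a chip is pushed or picked with the fingers or the arm (over 0.3 N) (contact force between any of the fingers, the arm and chip0 above 0.3 N or contact force between any of the fingers, the arm and chip1 above 0.3 N or contact force between any of the fingers, the arm and chip2 above 0.3 N or contact force between any of the fingers, the arm and chip3 above 0.3 N or contact force between any of the fingers, the arm and chip4 above 0.3 N).
It fails at once if a tin, the brush or the bowl is moved more than 20 mm (distance of any of tin_a, tin_b, brush, bowl from where it was at the start of the episode above 0.02 m).
It also fails if it takes over 72 s, if anything falls off the work surface, if the arm or the gripper's body presses on something with over 40 N, if the wrist force passes 120 N, or if a joint passes its speed limit or range.

## Working session

There is one attempt and no reset: what is moved stays moved. The work goes in short steps, Python scripts to look and compute and a tool call to move; the robot and the scene stay as the last step left them, time stands still between calls to the robot, and variables do not carry over. Pictures are saved under pics/ and viewed, and the job is handed in when it is done.

Besides the shell and the picture viewer there is one more tool, called after ">>>" by a JSON object that holds its "op" and its "data". jog_arm: Moves the arm, as the interface text tells. Its arguments: {"type":"object","properties":{"motion":{"type":"array"}},"required":["motion"]}

```bash
mkdir -p pics; ls; python3 - <<'E'
from plant import arm
import cv2
s=arm.observe()
print({k:(v if not hasattr(v,'round') else v) for k,v in s.items()}, arm.grasp_offset)
for n in ["scene","side","wrist"]:
    f=arm.grab_frame(n); cv2.imwrite(f"pics/{n}0.png",f["pixels"])
    print(n,f["intrinsics"],f["k1"],f["xyz"],f["attitude"])
E
```

```text
pics
{'clock': 0.0, 'joint_pos': array([-7.83296136e-01,  4.08273997e-02,  8.37662818e-02, -5.06315431e-04,
       -1.61548070e+00, -3.33683455e-01]), 'qvel': array([ 0.00099617,  0.00010768, -0.00130393,  0.00145148, -0.00300364,
       -0.00074461]), 'joint_efforts': array([-3.40093211e-04, -3.68199885e+01,  3.47405577e+01,  6.93258002e+00,
       -5.58036249e-03,  2.10105810e-05]), 'tool_pos': array([ 0.2629325 , -0.5388646 ,  0.19113722]), 'tcp_rot': array([[-8.98770636e-01, -4.38418258e-01, -8.79937670e-04],
       [-4.38419131e-01,  8.98769235e-01,  1.59007060e-03],
       [ 9.37449232e-05,  1.81489028e-03, -9.99998349e-01]]), 'wrist_force': array([0.17260209, 0.57947965, 0.20778652]), 'moment': array([-0.00380436,  0.01486448,  0.01988863]), 'finger_gap': 0.9972182159745083} 0.0187
scene [[393.75694297   0.         254.03754129]
 [  0.         393.75694297 189.30357479]
 [  0.           0.           1.        ]] -0.06556660756533257 [ 1.07442898 -0.25103244  0.97186614] [[ 0.44711447  0.70204407 -0.55427681]
 [ 0.89431667 -0.33913923  0.29186002]
 [ 0.01692158 -0.62619383 -0.77948377]]
side [[416.2388342    0.         256.95551452]
 [  0.         416.2388342  195.6267433 ]
 [  0.           0.           1.        ]] -0.044776022680872746 [-0.2700118  -0.60280175  1.02899184] [[ 0.6948518  -0.49061222  0.52581425]
 [-0.71914422 -0.47042575  0.51140121]
 [-0.00354313 -0.73348434 -0.67969712]]
wrist [[272.1397212    0.         257.31237386]
 [  0.         272.1397212  190.0430248 ]
 [  0.           0.           1.        ]] -0.04982752301615959 [ 0.19989865 -0.57079799  0.37192926] [[-0.43919343  0.86434937  0.24496795]
 [ 0.89839188  0.42222385  0.12090925]
 [ 0.00107653  0.27317977 -0.9619624 ]]
```

View pics/scene0.png

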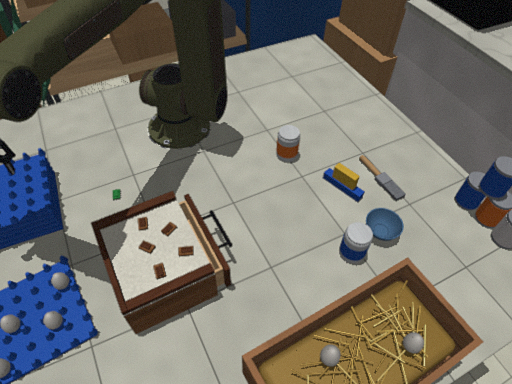

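View pics/side0.png

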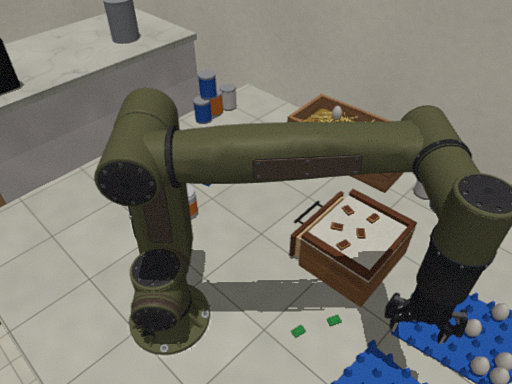

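View pics/wrist0.png

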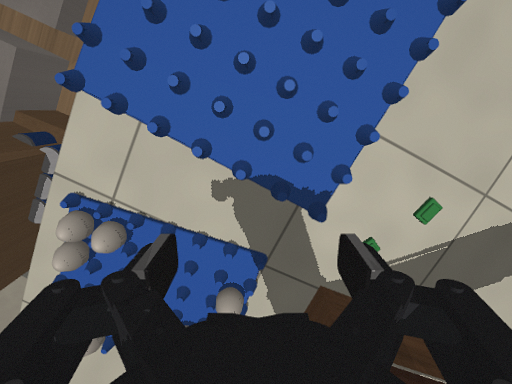

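The scene view shows five brown chips on the white board at (143,223), (169,229), (147,246), (186,251) and (160,271). The handle is at (216,229), the scraper at (345,180), the brush at (382,178) and the bowl at (384,224). The tins are at (288,142) (orange) and (356,242) (blue). Two green look-alikes lie on the table.

```bash
cat > h.py <<'E'
import numpy as np, cv2
from plant import arm
def cam(f):
    K=np.array(f["intrinsics"]);return K,f["k1"],np.array(f["xyz"]),np.array(f["attitude"])
def ray(f,px):
    K,k1,t,R=cam(f)
    d=np.array([(px[0]-K[0,2])/K[0,0],(px[1]-K[1,2])/K[1,1]])
    u=d.copy()
    for _ in range(20): u=d/(1+k1*(u@u))
    return t,R@np.array([u[0],u[1],1.])
def onz(f,px,z):
    t,d=ray(f,px); return t+d*(z-t[2])/d[2]
def proj(f,P):
    K,k1,t,R=cam(f)
    P=np.atleast_2d(P); c=(P-t)@R; u=c[:,:2]/c[:,2:]
    u=u*(1+k1*(u**2).sum(1,keepdims=True)); return u*[K[0,0],K[1,1]]+[K[0,2],K[1,2]]
E
python3 - <<'E'
from h import *
import pickle
out={}
for c in ["scene","side"]:
    f=arm.grab_frame(c)
    for l in ["cab","cab_drawer0_handle","scraper","chip0","tin_a","tin_b","brush","bowl"]:
        for r in arm.outline_of(c,l):
            print(c,l,round(r["p"],2),r["at"],r["region"].sum())
            out.setdefault((c,l),[]).append((r["p"],r["at"],r["region"]))
    out[c]=f
pickle.dump(out,open("o.pkl","wb"))
f=out["scene"]
cv2.imwrite("pics/crop1.png",cv2.resize(f["pixels"][180:340,80:250],None,fx=4.4,fy=3.7,interpolation=cv2.INTER_CUBIC)[:600])
cv2.imwrite("pics/crop2.png",cv2.resize(f["pixels"][150:270,300:430],None,fx=4.6,fy=4.6,interpolation=cv2.INTER_CUBIC))
E
```

```text
scene cab 0.92 [160.1, 259.8] 12043
scene cab 0.59 [159.9, 270.6] 136
scene cab_drawer0_handle 0.8 [209.5, 235.1] 1536
scene scraper 0.87 [348.6, 182.4] 850
scene chip0 0.64 [165.9, 230.0] 127
scene chip0 0.46 [140.3, 222.3] 125
scene chip0 0.43 [159.8, 272.0] 134
scene tin_a 0.82 [355.6, 243.2] 1016
scene tin_a 0.58 [286.3, 142.6] 768
scene tin_b 0.82 [355.6, 243.2] 1016
scene tin_b 0.58 [286.3, 142.6] 768
scene brush 0.75 [382.4, 181.6] 563
scene bowl 0.89 [382.7, 222.6] 942
scene bowl 0.6 [158.4, 273.0] 150
side cab 0.94 [350.9, 242.4] 8808
side cab_drawer0_handle 0.66 [351.1, 242.5] 8876
side chip0 0.57 [297.7, 327.7] 128
side chip0 0.41 [333.6, 322.3] 113
side tin_a 0.78 [191.4, 204.2] 229
side tin_b 0.78 [191.4, 204.2] 229
side bowl 0.25 [349.2, 244.5] 8778
```

View pics/crop1.png

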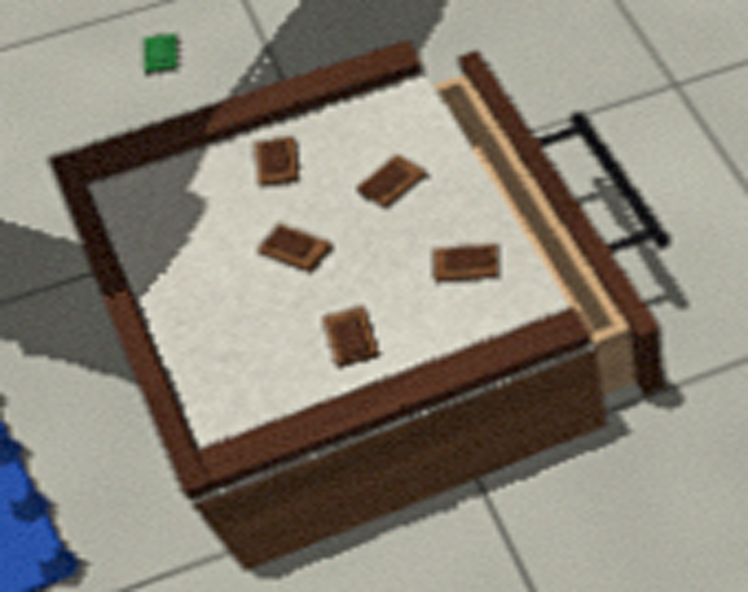

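View pics/crop2.png

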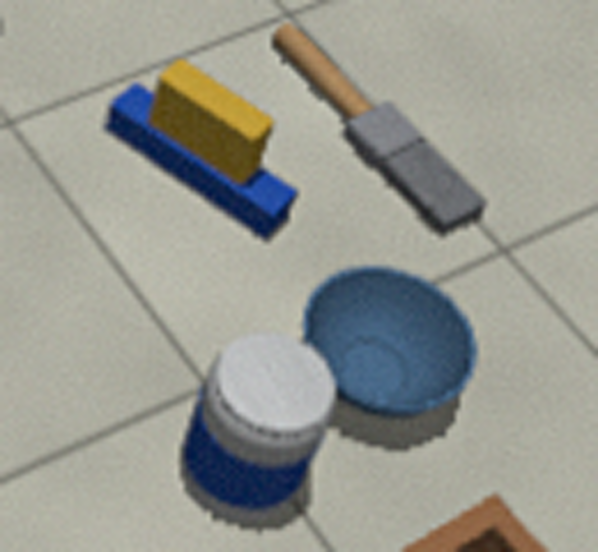

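```bash
cat > fit.py <<'E'
from h import *
import pickle
from scipy.optimize import least_squares
o=pickle.load(open("o.pkl","rb")); f=o["scene"]
c1=lambda p:np.array([80+p[0]/4.4,180+p[1]/3.7])
for n,p,z in [("wbackfar",(90,183),.124),("wfrontfar",(428,80),.124),("wfrontnear",(587,312),.124),("hA",(578,120),.085),("hB",(662,240),.085),("rimbackfar",(52,158),.14),("rimbacknear",(190,495),.14),("drfrontA",(470,55),.112),("drfrontB",(655,330),.112)]:
    print(n,onz(f,c1(p),z).round(4))
c2=lambda p:np.array([300+p[0]/4.6,150+p[1]/4.6])
for n,p,z in [("b far",(132,87),.03),("b left",(108,105),.03),("b near",(297,190),.03),("b front", (270,217),.03),("g left",(152,103-20),.08),("g1",(178,60),.08),("g2",(272,122),.08),("g3",(250,143),.08),("g0",(158,78),.08)]:
    print(n,onz(f,c2(p),z).round(4))
E
python3 fit.py
```

```text
wbackfar [ 0.4184 -0.3465  0.124 ]
wfrontfar [ 0.4197 -0.1386  0.124 ]
wfrontnear [ 0.6355 -0.1245  0.124 ]
hA [ 0.4658 -0.0614  0.085 ]
hB [ 0.5826 -0.0568  0.085 ]
rimbackfar [ 0.4008 -0.36    0.14  ]
rimbacknear [ 0.6696 -0.3509  0.14  ]
drfrontA [ 0.3998 -0.1053  0.112 ]
drfrontB [ 0.6577 -0.0943  0.112 ]
b far [0.434  0.3561 0.03  ]
b left [0.4408 0.3317 0.03  ]
b near [0.5604 0.4058 0.03  ]
b front [0.5712 0.3755 0.03  ]
g left [0.4708 0.338  0.08  ]
g1 [0.461  0.3656 0.08  ]
g2 [0.5339 0.3905 0.08  ]
g3 [0.5424 0.3667 0.08  ]
g0 [0.4688 0.3442 0.08  ]
```

```bash
cat > fit2.py <<'E'
from h import *
import pickle
from scipy.optimize import least_squares
o=pickle.load(open("o.pkl","rb")); f=o["scene"]
c1=lambda p:np.array([80+p[0]/4.4,180+p[1]/3.7])
c2=lambda p:np.array([300+p[0]/4.6,150+p[1]/4.6])
def T(q,P):
    P=np.atleast_2d(P); c,s=np.cos(q[2]),np.sin(q[2])
    return np.c_[q[0]+c*P[:,0]-s*P[:,1],q[1]+s*P[:,0]+c*P[:,1],P[:,2]]
M=[((.105,-.111,.124),(90,183)),((-.105,-.111,.124),(428,80)),((.120,-.135,.14),(52,158)),((.12,.135,.14),(190,495)),((.105,.111,.14),(205,455)),((-.105,.111,.14),(587,312)),((.12,.135,.0),(255,568))]
m=np.array([a for a,b in M]); px=np.array([c1(b) for a,b in M])
r=least_squares(lambda q:(proj(f,T(q,m))-px).ravel(),[.53,-.24,-1.54],loss='soft_l1')
q=r.x; print("cab",q.round(4),r.fun.reshape(-1,2).round(1).tolist())
print("edge",T(q,[-.105,0,.124]).round(4))
# handle px -> drawer opening
for p in [(578,120),(662,240),(620,180)]:
    w=onz(f,c1(p),.087); d=w[:2]-q[:2]; c,s=np.cos(q[2]),np.sin(q[2])
    print("handle own",(c*d[0]+s*d[1]).round(4),(-s*d[0]+c*d[1]).round(4))
S=[((.015,.07,.03),(132,87)),((-.015,.07,.03),(108,105)),((.015,-.07,.03),(297,192)),((-.015,-.07,.03),(270,218)),((.013,.04,.08),(178,60)),((.013,-.04,.08),(272,122)),((-.013,-.04,.08),(250,143)),((-.015,-.07,0),(268,240)),((-.015,.07,0),(108,128))]
m2=np.array([a for a,b in S]); px2=np.array([c2(b) for a,b in S])
r=least_squares(lambda q:(proj(f,T(q,m2))-px2).ravel(),[.5,.36,1.9],loss='soft_l1')
q2=r.x; print("scr",q2.round(4),r.fun.reshape(-1,2).round(1).tolist())
img=cv2.resize(f["pixels"],None,fx=1.5,fy=1.5)
for P,Q in((m,q),(m2,q2)):
    for u in proj(f,T(Q,P)): cv2.circle(img,tuple((u*1.5).astype(int)),2,(0,255,0),-1)
for x,y,z in [(x,y,.13) for x in(-.12,.12) for y in(-.135,.135)]:
    pass
cv2.imwrite("pics/ov1.png",img)
# chips
hsv=cv2.cvtColor(f["pixels"],cv2.COLOR_BGR2HSV)
for c in [(143,223),(169,229),(147,246),(186,251),(160,271)]:
    w=onz(f,c,.137); d=w[:2]-q[:2]; cc,s=np.cos(q[2]),np.sin(q[2]); print("chip",w.round(3),"own",(cc*d[0]+s*d[1]).round(3),(-s*d[0]+cc*d[1]).round(3))
for n in["tin_a","bowl","brush"]:
    for p,a,rg in o[("scene",n)][:2]: print(n,a,onz(f,a,.05).round(3))
E
python3 fit2.py
```

```text
cab [ 0.5317 -0.2359 -1.5365] [[1.3, 1.5], [1.0, -1.2], [-0.1, 0.1], [0.0, 0.5], [-0.1, -1.0], [-0.9, -1.6], [-0.6, 2.1]]
edge [[ 0.5281 -0.1309  0.124 ]]
handle own -0.1761 -0.0586
handle own -0.1767 0.0581
handle own -0.1764 0.0015
scr [0.5011 0.3679 1.8992] [[0.2, -1.2], [-0.3, -0.2], [0.1, 0.2], [0.4, -0.1], [0.1, -0.6], [0.8, -0.1], [0.6, -0.0], [-1.3, 1.0], [-1.8, 0.9]]
chip [ 0.456 -0.242  0.137] own 0.004 -0.076
chip [ 0.502 -0.188  0.137] own -0.049 -0.028
chip [ 0.526 -0.253  0.137] own 0.017 -0.006
chip [ 0.58  -0.172  0.137] own -0.062 0.051
chip [ 0.604 -0.246  0.137] own 0.012 0.072
tin_a [355.6, 243.2] [0.709 0.26  0.05 ]
tin_a [286.3, 142.6] [0.287 0.28  0.05 ]
bowl [382.7, 222.6] [0.687 0.37  0.05 ]
bowl [158.4, 273.0] [ 0.559 -0.25   0.05 ]
brush [382.4, 181.6] [0.564 0.466 0.05 ]
```

View pics/ov1.png

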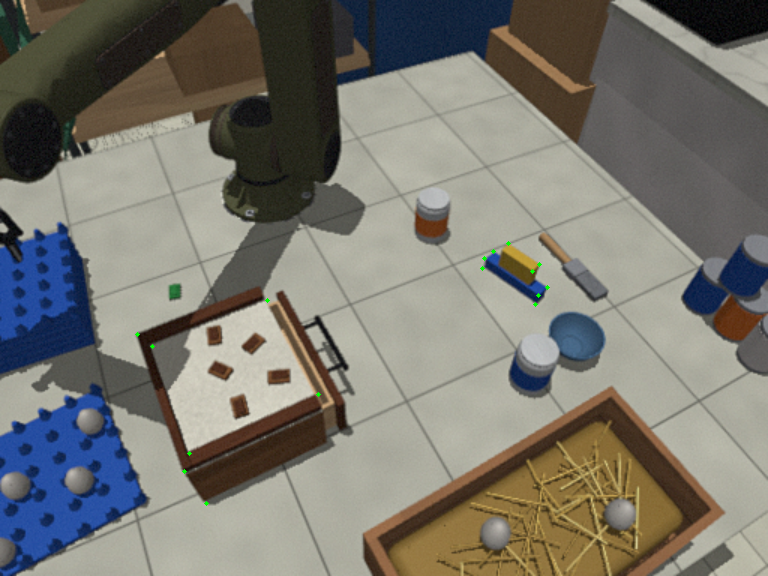

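Candidates: the chips are the five brown ones on the board, and the green ones on the table at (117,194) are decoys. There is only one scraper, blue and yellow, at (345,180). There is only one black bar handle, at (216,229). The overlay fits within about 1 px, so I'll go to the handle first.

```bash
cat >> h.py <<'E'
from scipy.spatial.transform import Rotation as Ro
def plan(xyz,yaw):
    s=arm.observe(); R=np.array(s["tcp_rot"]); 
    y=np.array([np.cos(yaw),np.sin(yaw),0]); z=np.array([0,0,-1.]); G=np.c_[np.cross(y,z),y,z]
    d=R.T@(np.array(xyz)-s["tool_pos"]); rv=Ro.from_matrix(R.T@G).as_rotvec()
    print("shift mm",(d*1000).round(1),"rot",rv.round(4),"| at",s["tool_pos"].round(4),"gap",round(s["finger_gap"],3),"F",s["wrist_force"].round(1),"t",round(s["clock"],2),"j",s["joint_pos"].round(2))
CAB=(.5317,-.2359,-1.5365)
def own(x,y,z): 
    c,s=np.cos(CAB[2]),np.sin(CAB[2]); return np.array([CAB[0]+c*x-s*y,CAB[1]+s*x+c*y,z])
YC=CAB[2]+np.pi
E
python3 -c "
from h import *
plan(own(-.1764,0,.19),YC);plan(own(-.1764,0,.063),YC)"
```

```text
shift mm [-446.3  316.     2.2] rot [ 1.000e-04 -1.000e-04  4.195e-01] | at [ 0.263  -0.5392  0.1922] gap 1.0 F [-0.6 -0.5 -0.5] t 1.05 j [-0.78  0.04  0.08  0.   -1.62 -0.33]
shift mm [-446.3  316.   129.2] rot [ 1.000e-04 -1.000e-04  4.195e-01] | at [ 0.263  -0.5392  0.1922] gap 1.0 F [-0.6 -0.5 -0.5] t 1.05 j [-0.78  0.04  0.08  0.   -1.62 -0.33]
```

>>> {"op": "jog_arm", "data": {"motion": [[0,0,-30,0,0,0,0.5],[-55,39,-30,0,0,0.05,0.3],[-105,74,-30,0,0,0.1,0.3],[-155,110,-30,0,0,0.16,0.3],[-205,145,-30,0,0,0.22,0.3],[-255,180,-30,0,0,0.28,0.3],[-305,216,-30,0,0,0.34,0.3],[-355,251,-30,0,0,0.42,0.3]]}}

```text
clock: 2.05
tool_pos: [0.4727, -0.156, 0.2226]
tcp_rot: [[-0.999, -0.032, 0.001], [-0.032, 0.999, 0.0], [-0.001, 0.0, -1.0]]
wrist_force: [1.6, -0.9, -0.5]
finger_gap: 0.3
```

```bash
python3 -c "
from h import *
plan(own(-.1764,0,.19),YC);plan(own(-.1764,0,.063),YC)"
```

```text
shift mm [-55.9  94.7  32.7] rot [ 0.      0.0011 -0.0026] | at [ 0.4727 -0.156   0.2226] gap 0.3 F [ 1.6 -0.9 -0.5] t 2.05 j [ 0.09 -0.23 -0.11  0.   -1.69 -1.63]
shift mm [-55.8  94.7 159.7] rot [ 0.      0.0011 -0.0026] | at [ 0.4727 -0.156   0.2226] gap 0.3 F [ 1.6 -0.9 -0.5] t 2.05 j [ 0.09 -0.23 -0.11  0.   -1.69 -1.63]
```

>>> {"op": "jog_arm", "data": {"motion": [[-28,47,0,0,0,0,0.3],[-56,95,20,0,0,0,0.3],[-56,95,33,0,0,0,0.3],[-56,95,33,0,0,0,0.3]]}}

```text
clock: 2.55
tool_pos: [0.5251, -0.0593, 0.1886]
tcp_rot: [[-0.999, -0.032, -0.001], [-0.032, 0.999, -0.0], [0.001, -0.0, -1.0]]
wrist_force: [0.2, 0.1, -0.1]
finger_gap: 0.299
```

```bash
python3 -c "
from h import *
plan(own(-.1764,0,.063),YC)
for c in ['scene','wrist']:
  f=arm.grab_frame(c); cv2.imwrite('pics/'+c+'1.png',f['pixels'])
  print(c,proj(f,[own(-.1764,-.06,.087),own(-.1764,.06,.087)]).round(1))
"
```

```text
shift mm [ -0.7  -0.2 125.6] rot [-0.0005 -0.0011 -0.002 ] | at [ 0.5251 -0.0593  0.1886] gap 0.299 F [ 0.2  0.1 -0.1] t 2.55 j [ 0.27 -0.15 -0.1   0.   -1.62 -1.81]
scene [[211.2 212. ]
 [230.7 245.5]]
wrist [[258.9 123.5]
 [258.9 232.2]]
```

View pics/wrist1.png

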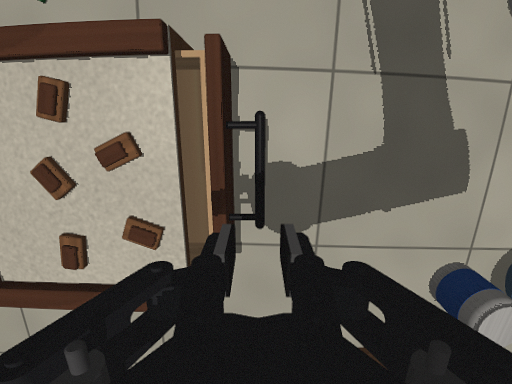

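View pics/scene1.png

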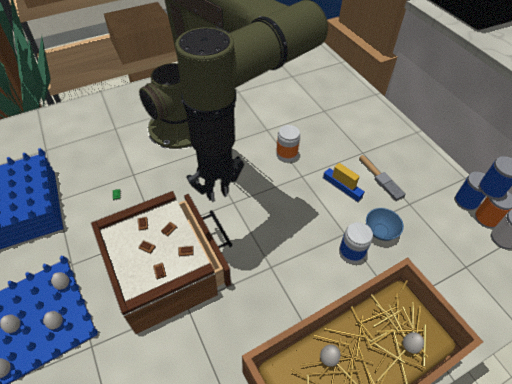

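The wrist view shows the bar at column 260 (predicted 259), centred between the fingers, with the drawer slightly ajar. I'll descend and pinch.

>>> {"op": "jog_arm", "data": {"motion": [[0,0,50,0,0,0,0.3],[0,0,95,0,0,0,0.3],[0,0,120,0,0,0,0.3],[0,0,125,0,0,0,0.3],[0,0,125,0,0,0,0],[0,0,125,0,0,0,0],[0,0,125,0,0,0,0],[0,0,125,0,0,0,0]]}}

```text
clock: 3.65
tool_pos: [0.5262, -0.0602, 0.0662]
tcp_rot: [[-1.0, -0.031, 0.003], [-0.031, 1.0, -0.0], [-0.003, -0.0, -1.0]]
wrist_force: [-0.7, 0.2, 0.7]
finger_gap: 0.002
```

```bash
python3 -c "
from h import *
plan(own(-.1764,0,.063),YC)
for c in ['scene','wrist']:
  f=arm.grab_frame(c); cv2.imwrite('pics/'+c+'2.png',cv2.resize(f['pixels'][150:290,140:280],None,fx=4,fy=4) if c=='scene' else f['pixels'])
"
```

```text
shift mm [0.5 0.7 3.2] rot [-0.0003  0.003  -0.0035] | at [ 0.5262 -0.0602  0.0662] gap 0.002 F [-0.7  0.2  0.7] t 3.65 j [ 0.27 -0.13 -0.31  0.   -1.39 -1.81]
```

View pics/wrist2.png

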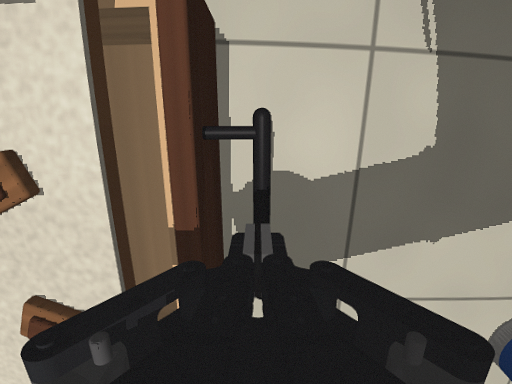

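View pics/scene2.png

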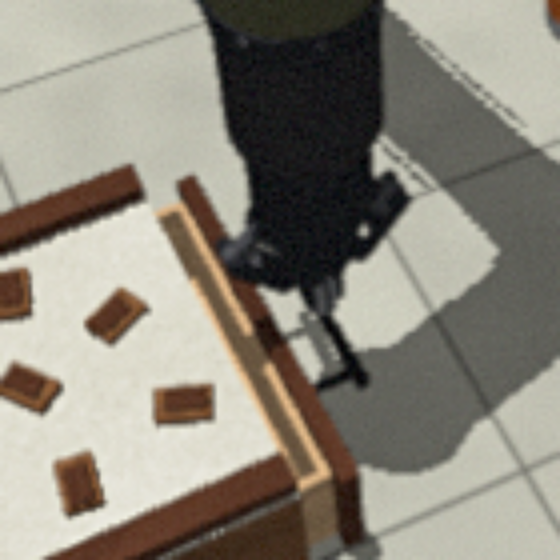

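```bash
python3 -c "
import cv2
i=cv2.imread('pics/wrist2.png'); cv2.imwrite('pics/w2z.png',cv2.convertScaleAbs(cv2.resize(i[180:330,190:340],None,fx=4,fy=4,interpolation=cv2.INTER_CUBIC),alpha=2.5,beta=20))"
```

```text
(no output)
```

View pics/w2z.png

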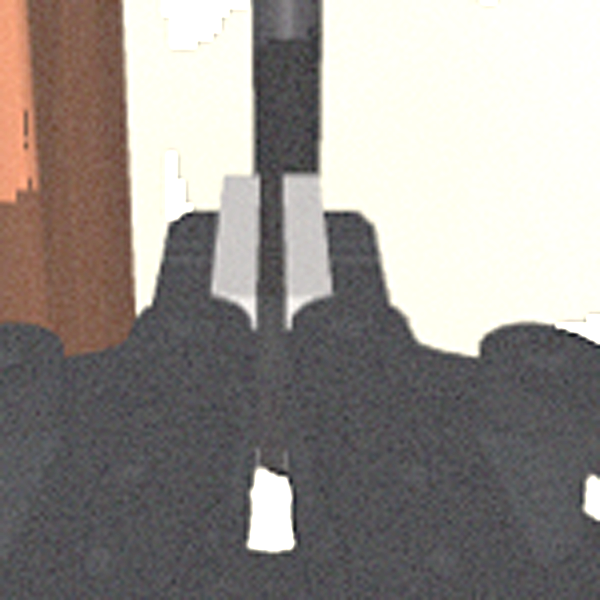

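The reported gap is nearly shut, which is odd for a 10 mm bar. A small pull will show whether it holds.

>>> {"op": "jog_arm", "data": {"motion": [[0,5,0,0,0,0,0],[0,12,0,0,0,0,0],[0,20,0,0,0,0,0],[0,20,0,0,0,0,0]]}}

```text
clock: 4.25
tool_pos: [0.5254, -0.0395, 0.0659]
tcp_rot: [[-0.999, -0.032, 0.003], [-0.032, 0.999, -0.0], [-0.003, -0.0, -1.0]]
wrist_force: [0.1, 0.1, 0.7]
finger_gap: -0.002
```

```bash
python3 -c "
from h import *
plan(own(-.1764,0,.063),YC)
for c in ['scene','wrist']:
  f=arm.grab_frame(c); cv2.imwrite('pics/'+c+'3.png',cv2.resize(f['pixels'][150:290,140:280],None,fx=4,fy=4) if c=='scene' else f['pixels'])
"
```

```text
shift mm [  0.4 -20.1   2.9] rot [-0.0003  0.0026 -0.0025] | at [ 0.5254 -0.0395  0.0659] gap -0.002 F [0.1 0.1 0.7] t 4.25 j [ 0.31 -0.14 -0.32  0.   -1.39 -1.85]
```

View pics/wrist3.png

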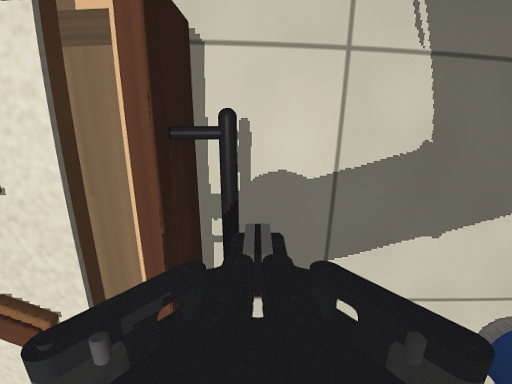

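```bash
python3 -c "
from h import *
s=arm.observe()
for c in ['scene','side']:
  f=arm.grab_frame(c); u=proj(f,[s['tool_pos'],s['tool_pos']+[0,0,.0187],own(-.1764,-.06,.082),own(-.1764,.06,.082)]); print(c,u.round(1))
  a=(u[0]-60).astype(int); im=cv2.resize(f['pixels'][a[1]:a[1]+120,a[0]:a[0]+120],None,fx=5,fy=5,interpolation=cv2.INTER_CUBIC)
  im=cv2.convertScaleAbs(im,alpha=1.8,beta=15)
  for q,col in zip(u,[(0,255,0),(0,255,255),(255,0,255),(255,0,255)]): cv2.circle(im,tuple(((q-a)*5).astype(int)),3,col,-1)
  cv2.imwrite('pics/'+c+'4.png',im)
"
```

```text
scene [[227.6 229.8]
 [227.3 226. ]
 [211.4 213.1]
 [230.7 246.5]]
side [[303.3 211.4]
 [303.7 207.3]
 [296.9 220.8]
 [319.3 201.2]]
```

View pics/scene4.png

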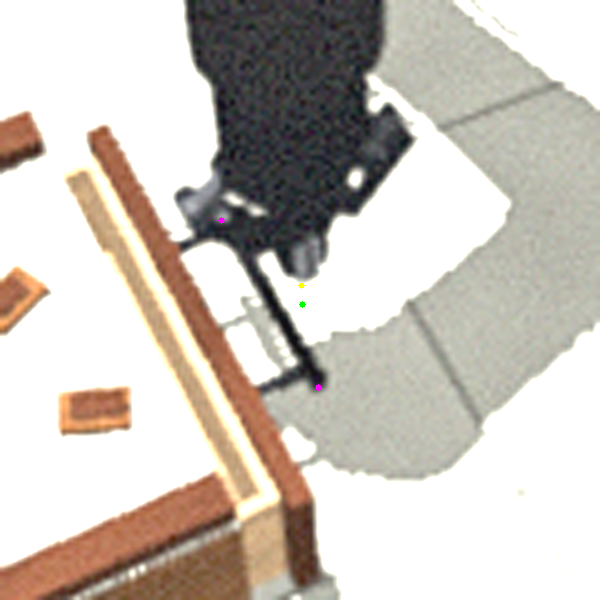

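View pics/side4.png

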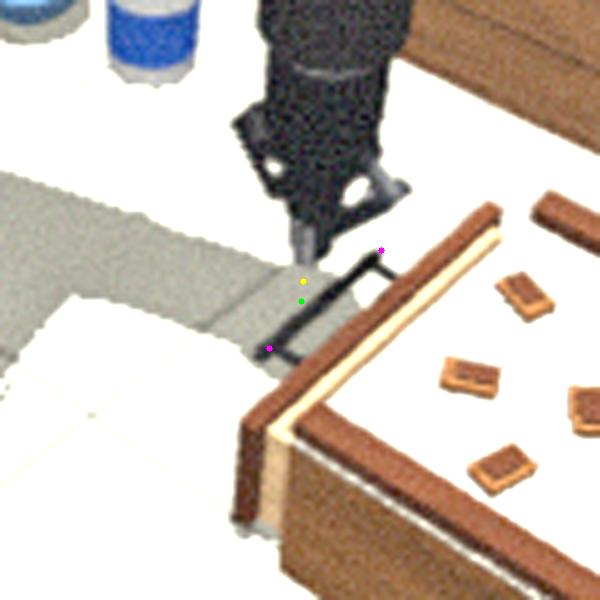

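```bash
cat >> h.py <<'E'
def tri(fs,pxs):
    A=np.zeros((3,3));b=np.zeros(3);L=[]
    for f,p in zip(fs,pxs):
        t,d=ray(f,p); d=d/np.linalg.norm(d); M=np.eye(3)-np.outer(d,d); A+=M;b+=M@t; L.append((t,d))
    X=np.linalg.solve(A,b); return X,[np.linalg.norm(np.cross(X-t,d)).round(4) for t,d in L]
E
python3 -c "
from h import *
s=arm.observe(); fs=[arm.grab_frame('scene'),arm.grab_frame('side')]
a=[(proj(f,s['tool_pos'])[0]-60).astype(int) for f in fs]
print(s['tool_pos'])
for n,p,q in [('tip',(303,278),(304,264)),('hnear',(318,381),(379,256)),('hfar',(222,225),(266,353)),('bar mid',(270,290),(322,303))]:
  print(n,tri(fs,[a[0]+np.array(p)/5,a[1]+np.array(q)/5]))
"
```

```text
[ 0.52543543 -0.04031987  0.06587444]
tip (array([ 0.52821061, -0.03883953,  0.09622236]), [np.float64(0.0015), np.float64(0.0015)])
hnear (array([ 0.58184685, -0.05721762,  0.08069736]), [np.float64(0.0013), np.float64(0.0013)])
hfar (array([ 0.46507757, -0.06085117,  0.07742195]), [np.float64(0.001), np.float64(0.001)])
bar mid (array([ 0.52033761, -0.05795516,  0.08230839]), [np.float64(0.0018), np.float64(0.0018)])
```

Triangulation from both fixed cameras puts the fingertips about 29 mm higher than the reported TCP (0.096 against 0.066). The handle is at 0.08 as stated, so the fingers closed above the bar. I'll back up, open and go lower, stepwise, watching the force.

>>> {"op": "jog_arm", "data": {"motion": [[0,0,-30,0,0,0,0.3],[0,-20,-30,0,0,0,0.3],[0,-20,-30,0,0,0,0.3],[0,-20,-20,0,0,0,0.3],[0,-20,-5,0,0,0,0.3],[0,-20,5,0,0,0,0.3],[0,-20,10,0,0,0,0.3],[0,-20,10,0,0,0,0.3]]}}

```text
clock: 5.55
tool_pos: [0.5259, -0.0604, 0.0554]
tcp_rot: [[-1.0, -0.031, 0.002], [-0.031, 1.0, -0.001], [-0.002, -0.001, -1.0]]
wrist_force: [-0.0, 0.1, 0.4]
finger_gap: 0.305
```

>>> {"op": "jog_arm", "data": {"motion": [[0,0,8,0,0,0,0.3],[0,0,17,0,0,0,0.3],[0,0,17,0,0,0,0.3],[0,0,17,0,0,0,0],[0,0,17,0,0,0,0],[0,0,17,0,0,0,0]]}}

```text
clock: 6.3
tool_pos: [0.5259, -0.0604, 0.0386]
tcp_rot: [[-1.0, -0.031, 0.002], [-0.031, 1.0, -0.001], [-0.002, -0.001, -1.0]]
wrist_force: [0.1, 0.6, 0.0]
finger_gap: 0.097
```

The gap is 0.097, so the bar is held. Now I'll pull.

>>> {"op": "jog_arm", "data": {"motion": [[0,8,0,0,0,0,0],[0,25,0,0,0,0,0],[0,45,0,0,0,0,0],[0,65,0,0,0,0,0],[0,85,0,0,0,0,0],[0,105,0,0,0,0,0],[0,120,0,0,0,0,0],[0,130,0,0,0,0,0]]}}

```text
clock: 7.3
tool_pos: [0.5217, 0.0706, 0.0386]
tcp_rot: [[-1.0, -0.032, 0.002], [-0.032, 1.0, -0.001], [-0.002, -0.001, -1.0]]
wrist_force: [-0.7, -1.4, -0.5]
finger_gap: 0.095
```

```bash
python3 -c "
from h import *
plan(own(-.1764-.13,0,.0386),YC)
for c in ['scene']:
  f=arm.grab_frame(c); cv2.imwrite('pics/'+c+'5.png',f['pixels'])
"
```

```text
shift mm [ 0.5 -0.3 -0. ] rot [-0.0007  0.0017 -0.0027] | at [0.5217 0.0706 0.0386] gap 0.095 F [-0.7 -1.4 -0.5] t 7.3 j [ 0.52 -0.12 -0.35  0.   -1.34 -2.06]
```

View pics/scene5.png

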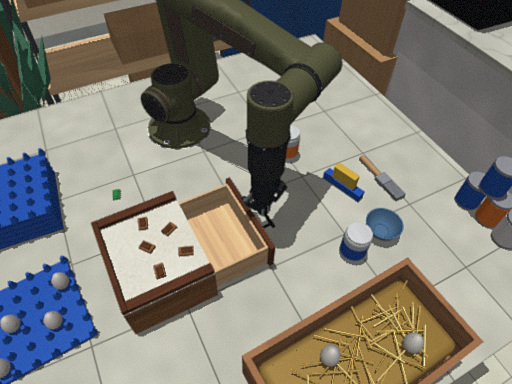

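The drawer follows the hand. I'll pull on in small steps to the stop.

>>> {"op": "jog_arm", "data": {"motion": [[0,6,0,0,0,0,0],[0,12,0,0,0,0,0],[0,16,0,0,0,0,0],[0,20,0,0,0,0,0]]}}

```text
clock: 7.85
tool_pos: [0.521, 0.0816, 0.0386]
tcp_rot: [[-1.0, -0.028, -0.001], [-0.028, 0.999, -0.017], [0.001, -0.017, -1.0]]
wrist_force: [9.9, -43.0, -3.9]
finger_gap: 0.097
```

It has hit the stop, with 43 N of pull. I'll relax, release and rise.

>>> {"op": "jog_arm", "data": {"motion": [[0,0,0,0,0,0,0],[0,0,0,0,0,0,0.3],[0,0,0,0,0,0,0.3],[0,0,0,0,0,0,0.3],[0,0,-40,0,0,0,0.3],[0,0,-90,0,0,0,0.3],[0,0,-130,0,0,0,0.6],[0,0,-150,0,0,0,0.8]]}}

```text
clock: 8.85
tool_pos: [0.5219, 0.0849, 0.1917]
tcp_rot: [[-1.0, -0.029, 0.003], [-0.029, 0.999, -0.015], [-0.003, -0.015, -1.0]]
wrist_force: [0.1, -0.0, -0.5]
finger_gap: 0.714
```

```bash
python3 -c "
from h import *
S=np.array([.5011,.3679]); ys=1.8992
plan([S[0],S[1],.19],ys); plan([S[0],S[1],.19],ys-np.pi)
for c in ['scene','side']:
  f=arm.grab_frame(c); cv2.imwrite('pics/'+c+'6.png',f['pixels'])
  print(proj(f,[own(-.1764-.145,-.06,.082),own(-.1764-.145,.06,.082)]))
"
```

```text
shift mm [ 12.7 283.5  -2.7] rot [-0.0155  0.0004 -0.2997] | at [0.5219 0.0849 0.1917] gap 0.714 F [ 0.1 -0.  -0.5] t 8.85 j [ 0.55 -0.15 -0.1   0.01 -1.62 -2.09]
shift mm [ 12.7 283.5  -2.7] rot [6.0000e-04 2.2200e-02 2.8418e+00] | at [0.5219 0.0849 0.1917] gap 0.714 F [ 0.1 -0.  -0.5] t 8.85 j [ 0.55 -0.15 -0.1   0.01 -1.62 -2.09]
[[257.34351768 193.82959365]
 [278.69079327 224.66078504]]
[[262.30782332 199.66072869]
 [285.22874064 181.96258591]]
```

View pics/scene6.png

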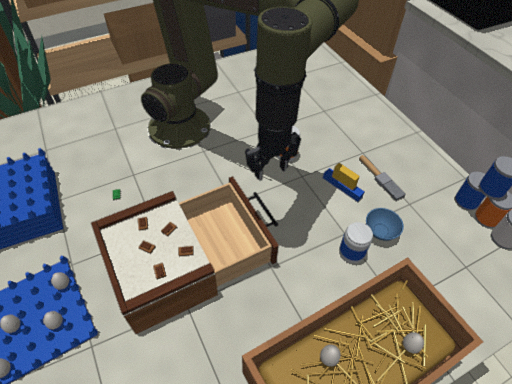

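View pics/side6.png

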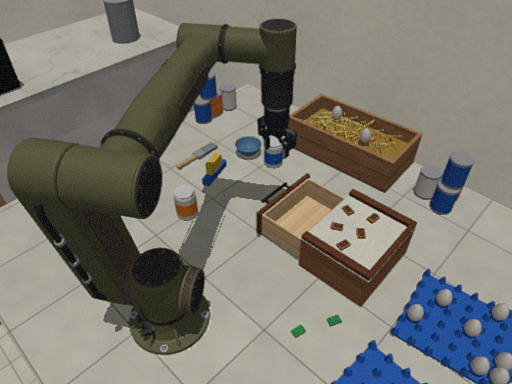

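The drawer is fully out, with the handle at (250,196)–(275,222). Next, over the scraper.

>>> {"op": "jog_arm", "data": {"motion": [[3,50,0,-0.0155,0,-0.06,0.6],[5,100,0,-0.0155,0,-0.12,0.6],[8,150,0,-0.0155,0,-0.18,0.6],[10,200,0,-0.0155,0,-0.24,0.6],[12,250,0,-0.0155,0,-0.3,0.6],[13,284,0,-0.0155,0,-0.3,0.6],[13,284,0,-0.0155,0,-0.3,0.6],[13,284,0,-0.0155,0,-0.3,0.6]]}}

```text
clock: 9.95
tool_pos: [0.5009, 0.3683, 0.1864]
tcp_rot: [[-0.946, -0.323, 0.001], [-0.323, 0.946, -0.001], [-0.0, -0.001, -1.0]]
wrist_force: [0.2, -0.1, 0.1]
finger_gap: 0.6
```

```bash
python3 -c "
from h import *
S=np.array([.5011,.3679]); ys=1.8992
plan([S[0],S[1],.19],ys)
f=arm.grab_frame('wrist'); 
c,s=np.cos(ys),np.sin(ys)
P=[[S[0]+c*x-s*y,S[1]+s*x+c*y,z] for x,y,z in [(a*.013,b*.04,.08) for a in(-1,1) for b in (-1,1)]+[(a*.015,b*.07,.03) for a in(-1,1) for b in (-1,1)]]
im=f['pixels'].copy()
for u in proj(f,P): cv2.circle(im,tuple(u.astype(int)),3,(0,255,0),-1)
cv2.imwrite('pics/w7.png',im)
f=arm.grab_frame('side'); im=f['pixels']
for u in proj(f,P): cv2.circle(im,tuple(u.astype(int)),1,(0,255,0),-1)
cv2.imwrite('pics/s7.png',cv2.resize(im[100:220,140:300],None,fx=4,fy=4))
"
```

```text
shift mm [-0.1 -0.4 -3.6] rot [-0.0008  0.0003  0.0006] | at [0.5009 0.3683 0.1864] gap 0.6 F [ 0.2 -0.1  0.1] t 9.95 j [ 0.96  0.1   0.13  0.   -1.61 -2.2 ]
```

View pics/w7.png

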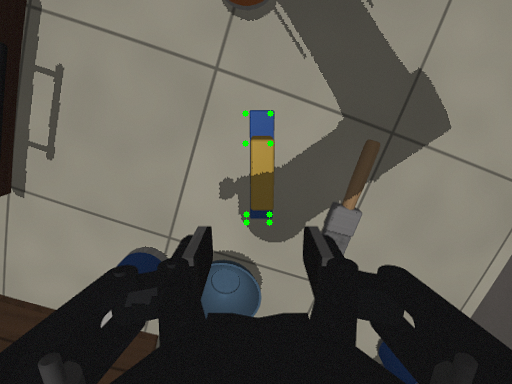

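View pics/s7.png

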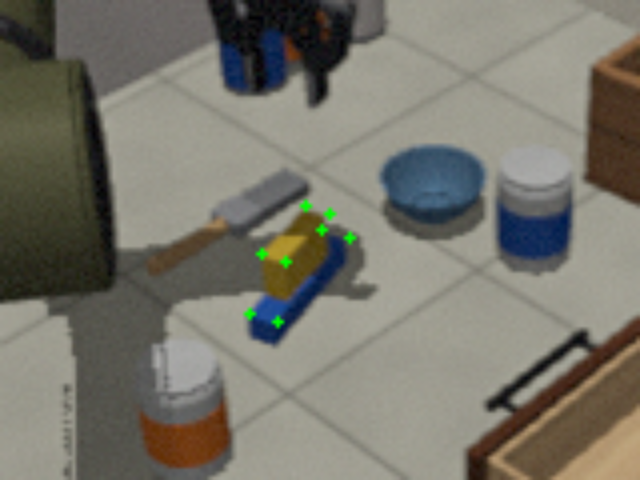

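The overlay in the wrist view agrees within about 4 mm, and the jaws straddle the grip. The brush and bowl are clear. Descending.

>>> {"op": "jog_arm", "data": {"motion": [[0,2,55,0,0,0,0.6],[0,2,105,0,0,0,0.6],[0,2,135,0,0,0,0.6],[0,2,150,0,0,0,0.6],[0,2,160,0,0,0,0.6],[0,2,166,0,0,0,0.6],[0,2,166,0,0,0,0.6]]}}

```text
clock: 10.92
tool_pos: [0.5011, 0.3699, 0.0218]
tcp_rot: [[-0.947, -0.322, 0.002], [-0.322, 0.947, 0.001], [-0.002, 0.0, -1.0]]
wrist_force: [0.4, 0.9, 0.0]
finger_gap: 0.598
```

```bash
python3 -c "
from h import *
s=arm.observe(); print(s['tool_pos'],s['wrist_force'])
for c in ['scene','side']:
  f=arm.grab_frame(c); u=proj(f,[s['tool_pos']+[0,0,.029]])[0]; a=(u-40).astype(int)
  im=cv2.resize(f['pixels'][a[1]:a[1]+80,a[0]:a[0]+80],None,fx=7,fy=7,interpolation=cv2.INTER_CUBIC)
  cv2.imwrite('pics/'+c+'8.png',cv2.convertScaleAbs(im,alpha=1.5,beta=10))
"
```

```text
[0.50112963 0.36986834 0.02179436] [0.36136373 0.8830135  0.03031476]
```

View pics/scene8.png

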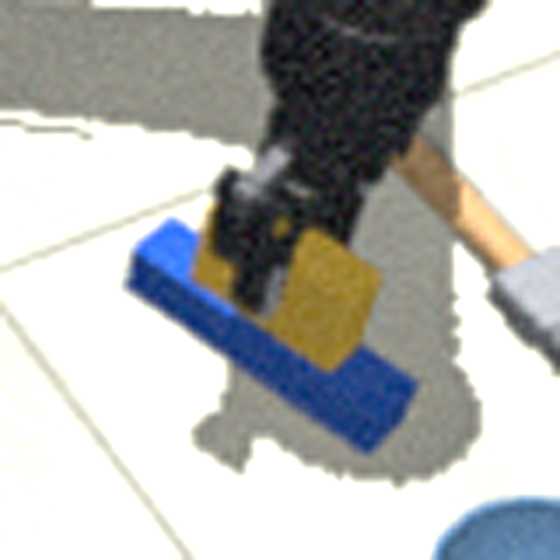

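View pics/side8.png

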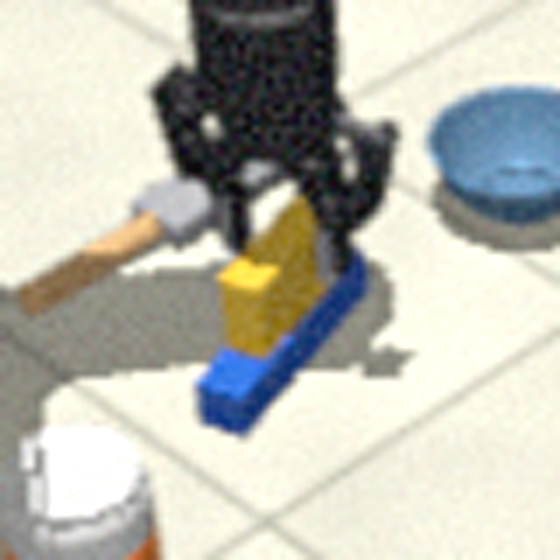

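The jaws straddle the grip, about mid-length, with the tips just above the blade. I'll go 6 mm lower and close.

>>> {"op": "jog_arm", "data": {"motion": [[0,0,6,0,0,0,0.6],[0,0,6,0,0,0,0],[0,0,6,0,0,0,0],[0,0,6,0,0,0,0],[0,0,6,0,0,0,0],[0,0,6,0,0,0,0]]}}

```text
clock: 11.78
tool_pos: [0.5013, 0.3702, 0.0162]
tcp_rot: [[-0.947, -0.322, 0.002], [-0.322, 0.947, 0.001], [-0.003, 0.001, -1.0]]
wrist_force: [-0.6, 0.1, -1.2]
finger_gap: 0.294
```

>>> {"op": "jog_arm", "data": {"motion": [[0,0,-10,0,0,0,0],[0,0,-40,0,0,0,0],[0,0,-90,0,0,0,0],[0,0,-140,0,0,0,0],[0,0,-190,0,0,0,0],[0,0,-190,0,0,0,0]]}}

```text
clock: 12.52
tool_pos: [0.5025, 0.3707, 0.2127]
tcp_rot: [[-0.947, -0.322, 0.009], [-0.322, 0.947, 0.008], [-0.011, 0.004, -1.0]]
wrist_force: [-0.1, -0.5, -2.1]
finger_gap: 0.294
```

```bash
python3 -c "
from h import *
s=arm.observe(); print(s['tool_pos'],s['wrist_force'],s['finger_gap'])
for c in ['scene','side']:
  f=arm.grab_frame(c); u=proj(f,[s['tool_pos']+[0,0,.029]])[0]; a=np.maximum((u-40).astype(int),0); print(a)
  im=cv2.resize(f['pixels'][a[1]:a[1]+80,a[0]:a[0]+80],None,fx=7,fy=7,interpolation=cv2.INTER_CUBIC)
  cv2.imwrite('pics/'+c+'9.png',cv2.convertScaleAbs(im,alpha=1.5,beta=10))
"
```

```text
[0.50251421 0.37070433 0.21268639] [-0.05047076 -0.4958702  -2.07914362] 0.2940791857695516
[319  92]
[170  80]
```

View pics/scene9.png

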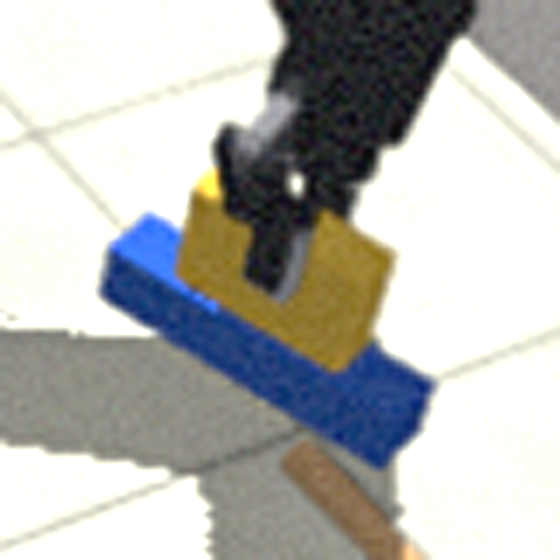

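View pics/side9.png

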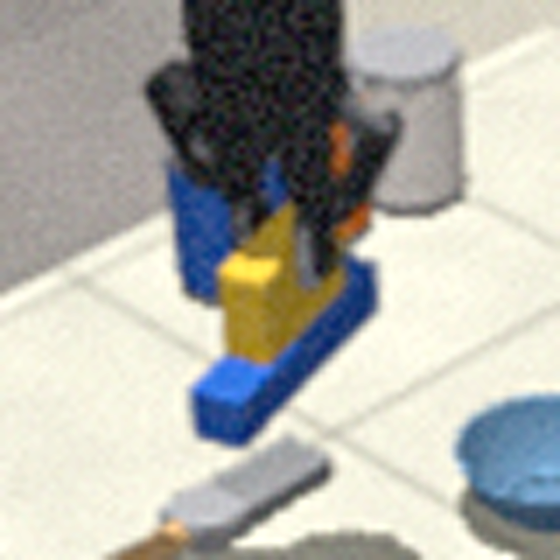

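The scraper is held upright and clear of the table; its foot is 16 mm below the reported TCP height. Next I go over the board behind the chips.

```bash
python3 -c "
from h import *
plan(own(.07,-.032,.2127),YC)"
```

```text
shift mm [ 216.7 -641.3   -7.7] rot [0.0018 0.0026 0.2937] | at [0.5006 0.37   0.2065] gap 0.295 F [ 0.2 -0.7 -3.1] t 12.62 j [ 0.96  0.1   0.17  0.   -1.64 -2.2 ]
```

>>> {"op": "jog_arm", "data": {"motion": [[8,-23,-8,0,0,0,0],[24,-70,-8,0,0,0.03,0],[40,-118,-8,0,0,0.07,0],[56,-165,-8,0,0,0.11,0],[72,-213,-8,0,0,0.15,0],[88,-260,-8,0,0,0.2,0],[104,-308,-8,0,0,0.25,0],[114,-338,-8,0.002,0.0026,0.294,0]]}}

```text
clock: 13.62
tool_pos: [0.5004, 0.0103, 0.2131]
tcp_rot: [[-1.0, -0.031, -0.001], [-0.031, 1.0, -0.001], [0.001, -0.001, -1.0]]
wrist_force: [-0.4, 0.7, -2.9]
finger_gap: 0.292
```

```bash
python3 -c "
from h import *
plan(own(.07,-.032,.2127),YC)"
```

```text
shift mm [   8.1 -317.1    0.7] rot [-0.0009 -0.0011 -0.0035] | at [0.5004 0.0103 0.2131] gap 0.292 F [-0.4  0.7 -2.9] t 13.62 j [ 0.42 -0.22 -0.12  0.   -1.67 -1.96]
```

>>> {"op": "jog_arm", "data": {"motion": [[1,-30,0,0,0,-0.0035,0],[2,-80,0,0,0,-0.0035,0],[4,-130,0,0,0,-0.0035,0],[5,-180,0,0,0,-0.0035,0],[6,-230,0,0,0,-0.0035,0],[7,-275,0,0,0,-0.0035,0],[8,-305,0,0,0,-0.0035,0],[8,-317,0,0,0,-0.0035,0]]}}

```text
clock: 14.62
tool_pos: [0.5007, -0.3085, 0.2121]
tcp_rot: [[-0.999, -0.032, -0.004], [-0.032, 0.999, -0.0], [0.004, -0.0, -1.0]]
wrist_force: [-0.5, 0.0, -2.9]
finger_gap: 0.296
```

>>> {"op": "jog_arm", "data": {"motion": [[0,0,20,0,0,0,0],[0,0,35,0,0,0,0],[0,0,40,0,0,0,0],[0,0,40,0,0,0,0]]}}

```text
clock: 15.12
tool_pos: [0.5004, -0.3082, 0.1721]
tcp_rot: [[-0.999, -0.033, -0.004], [-0.033, 0.999, -0.0], [0.004, -0.0, -1.0]]
wrist_force: [0.2, 0.5, -1.8]
finger_gap: 0.291
```

```bash
python3 -c "
from h import *
plan(own(.07,-.032,.142),YC)
s=arm.observe();T=s['tool_pos'];z=T[2]-.0162;D=own(1,0,0)-own(0,0,0);E=own(0,1,0)-own(0,0,0)
P=[[*(T+a*.015*D+b*.07*E)[:2],z+.03*k] for k in(0,1) for a in(-1,1) for b in(-1,1)]
for c,b in [('scene',(80,170)),('side',(270,170)),('wrist',(0,0))]:
  f=arm.grab_frame(c); im=f['pixels'].copy()
  for u in proj(f,P): cv2.circle(im,tuple(u.astype(int)),1,(0,255,0),-1)
  if c!='wrist': im=cv2.resize(im[b[1]:b[1]+150,b[0]:b[0]+180],None,fx=4,fy=4,interpolation=cv2.INTER_CUBIC)
  cv2.imwrite('pics/'+c+'10.png',cv2.convertScaleAbs(im,alpha=1.4,beta=10))
"
```

```text
shift mm [-1.9  1.2 30.1] rot [-0.0003 -0.004  -0.0018] | at [ 0.5004 -0.3082  0.1721] gap 0.291 F [ 0.2  0.5 -1.8] t 15.12 j [-0.21  0.01  0.02  0.   -1.58 -1.33]
```

View pics/scene10.png

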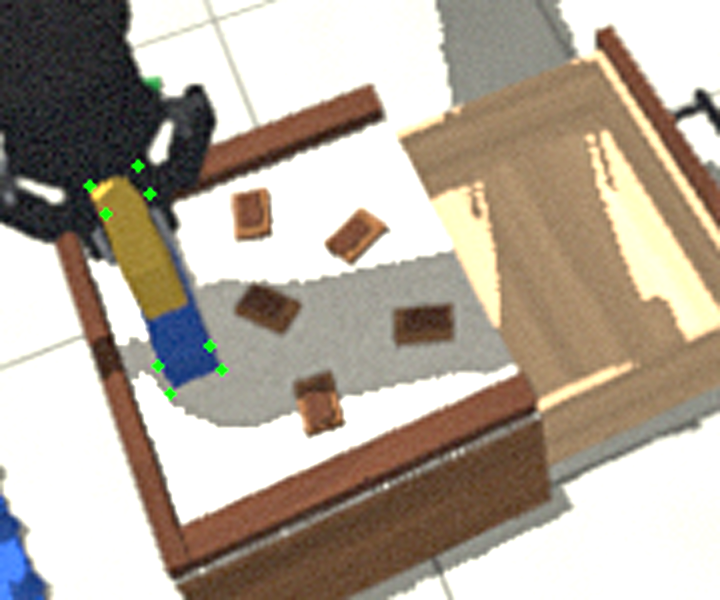

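View pics/side10.png

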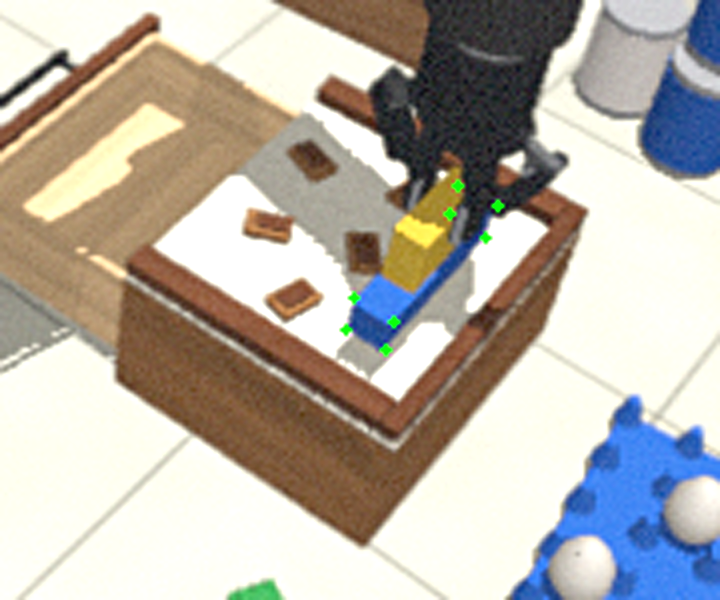

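View pics/wrist10.png

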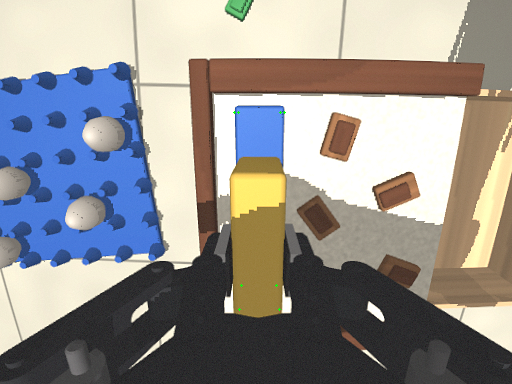

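```bash
python3 -c "
from h import *
f=arm.grab_frame('wrist')
def inv(w):
  d=w[:2]-np.array(CAB[:2]);c,s=np.cos(CAB[2]),np.sin(CAB[2]);return np.round([c*d[0]+s*d[1],-s*d[0]+c*d[1]],4)
for n,p,z in [('blade L',(236,106),.186),('blade R',(284,106),.186),('rim in',(260,95),.124),('rim in top',(260,92),.14),('front edge',(448,230),.124),('back in',(216,150),.124),('chipA',(341,137),.137),('chipB',(397,191),.137),('chipC',(318,217),.137)]: print(n,inv(onz(f,p,z)))"
```

```text
blade L [ 0.0852 -0.1075]
blade R [ 0.0568 -0.1075]
rim in [ 0.0705 -0.1177]
rim in top [ 0.0707 -0.1188]
front edge [-0.1066  0.0009]
back in [ 0.1076 -0.0735]
chipA [ 0.0066 -0.0855]
chipB [-0.0445 -0.0411]
chipC [ 0.021 -0.018]
```

The blade is behind the chips and clear of the rims, with 10 mm to the side rim and about 20 mm to the back rim. Lowering.

>>> {"op": "jog_arm", "data": {"motion": [[0,0,15,0,0,0,0],[0,0,25,0,0,0,0],[0,0,29,0,0,0,0],[0,0,30,0,0,0,0],[0,0,30,0,0,0,0]]}}

```text
clock: 15.95
tool_pos: [0.5009, -0.3086, 0.1433]
tcp_rot: [[-0.999, -0.032, -0.002], [-0.032, 0.999, -0.001], [0.002, -0.001, -1.0]]
wrist_force: [-0.0, 0.1, -1.9]
finger_gap: 0.293
```

>>> {"op": "jog_arm", "data": {"motion": [[0,6,1,0,0,0,0],[0,18,1,0,0,0,0],[0,32,1,0,0,0,0],[0,46,1,0,0,0,0],[0,60,1,0,0,0,0],[0,74,1,0,0,0,0],[0,86,1,0,0,0,0],[0,90,1,0,0,0,0]]}}

```text
clock: 16.95
tool_pos: [0.4981, -0.2179, 0.1423]
tcp_rot: [[-0.999, -0.033, -0.002], [-0.033, 0.999, -0.001], [0.002, -0.001, -1.0]]
wrist_force: [-0.3, -0.7, -2.6]
finger_gap: 0.287
```

```bash
cat > look.py <<'E'
from h import *
import sys
n=sys.argv[1]
s=arm.observe(); print(s['tool_pos'].round(4),s['wrist_force'].round(1),s['clock'])
ims=[]
for c,b in [('scene',(80,150)),('side',(240,140))]:
  f=arm.grab_frame(c); ims.append(cv2.resize(f['pixels'][b[1]:b[1]+190,b[0]:b[0]+200],None,fx=2,fy=2.4,interpolation=cv2.INTER_CUBIC))
cv2.imwrite('pics/'+n,np.hstack(ims))
E
python3 look.py l1.png
```

```text
[ 0.4981 -0.2179  0.1423] [-0.3 -0.7 -2.6] 16.95
```

View pics/l1.png

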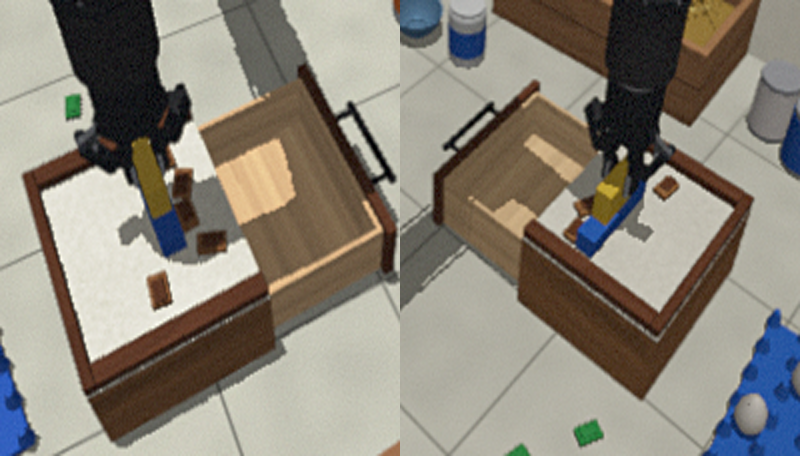

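The chips are moving ahead of the blade. Continuing over the front edge.

>>> {"op": "jog_arm", "data": {"motion": [[0,8,0,0,0,0,0],[0,22,0,0,0,0,0],[0,36,0,0,0,0,0],[0,50,0,0,0,0,0],[0,65,0,0,0,0,0],[0,80,0,0,0,0,0],[0,95,0,0,0,0,0],[0,106,0,0,0,0,0]]}}

```text
clock: 18.05
tool_pos: [0.4946, -0.1113, 0.1422]
tcp_rot: [[-0.999, -0.033, -0.002], [-0.033, 0.999, -0.001], [0.002, -0.001, -1.0]]
wrist_force: [-0.5, -0.6, -2.0]
finger_gap: 0.288
```

```bash
python3 look.py l2.png
```

```text
[ 0.4946 -0.1113  0.1422] [-0.5 -0.6 -2. ] 18.05
```

View pics/l2.png

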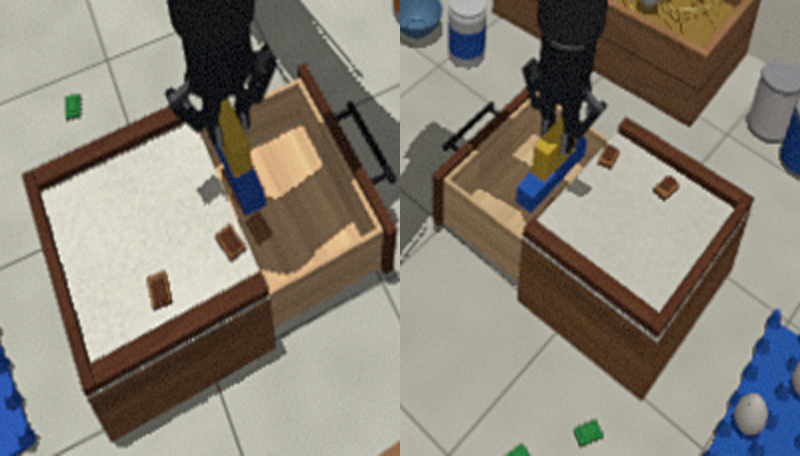

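Three chips went over and two remain, at roughly (230,242) and (160,290) in the left panel. I'll lift, go back and set up the second lane.

```bash
python3 -c "
from h import *
plan(own(.068,.034,.182),YC)"
```

```text
shift mm [ -66.7 -193.8  -39.7] rot [-0.0008 -0.0018 -0.0002] | at [ 0.4947 -0.1113  0.1422] gap 0.29 F [ 0.7 -1.1 -2. ] t 18.15 j [ 0.18 -0.21 -0.24  0.   -1.54 -1.71]
```

>>> {"op": "jog_arm", "data": {"motion": [[0,0,-30,0,0,0,0],[0,0,-40,0,0,0,0],[-16,-48,-40,0,0,0,0],[-32,-96,-40,0,0,0,0],[-48,-144,-40,0,0,0,0],[-60,-180,-40,0,0,0,0],[-64,-194,-40,0,0,0,0],[-64,-194,-40,0,0,0,0]]}}

```text
clock: 19.15
tool_pos: [0.565, -0.3036, 0.1811]
tcp_rot: [[-0.999, -0.033, -0.003], [-0.033, 0.999, -0.0], [0.003, -0.0, -1.0]]
wrist_force: [0.1, 0.9, -2.9]
finger_gap: 0.296
```

```bash
python3 look.py l3.png; python3 -c "
from h import *
plan(own(.068,.034,.142),YC)
f=arm.grab_frame('wrist'); cv2.imwrite('pics/w11.png',f['pixels'])"
```

```text
[ 0.565  -0.3036  0.1811] [ 0.1  0.9 -2.9] 19.15
shift mm [-2.9 -0.4 40.1] rot [-0.0005 -0.0018  0.0001] | at [ 0.5652 -0.3023  0.1822] gap 0.287 F [-0.1  0.2 -2.3] t 19.25 j [-0.18  0.15  0.18  0.   -1.61 -1.36]
```

View pics/l3.png

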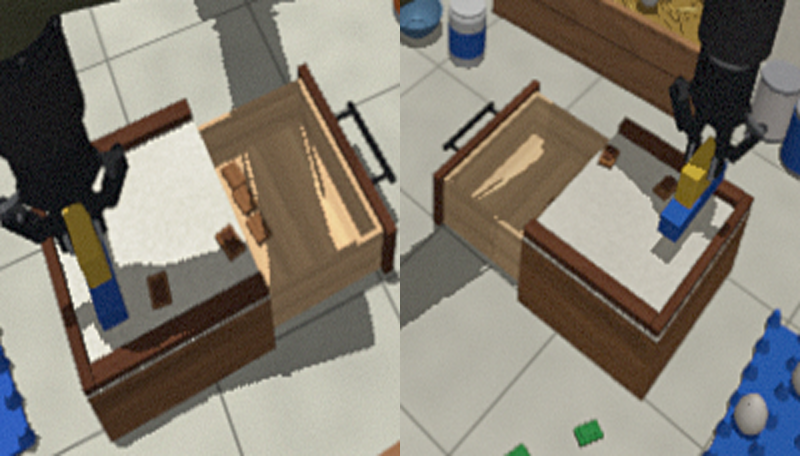

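View pics/w11.png

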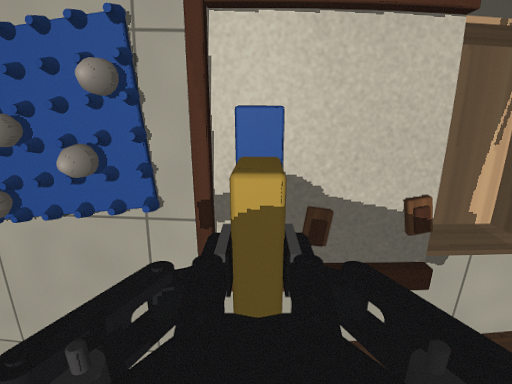

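Three chips are in the drawer. The lane lines up with the last two, so I'll lower and sweep.

>>> {"op": "jog_arm", "data": {"motion": [[0,0,20,0,0,0,0],[0,0,35,0,0,0,0],[0,0,40,0,0,0,0],[0,0,40,0,0,0,0],[0,8,40,0,0,0,0],[0,22,40,0,0,0,0],[0,36,40,0,0,0,0],[0,50,40,0,0,0,0]]}}

```text
clock: 20.3
tool_pos: [0.5636, -0.2509, 0.1428]
tcp_rot: [[-0.999, -0.035, -0.001], [-0.035, 0.999, -0.001], [0.001, -0.001, -1.0]]
wrist_force: [-0.0, 0.7, -3.0]
finger_gap: 0.292
```

>>> {"op": "jog_arm", "data": {"motion": [[0,10,0,0,0,0,0],[0,24,0,0,0,0,0],[0,38,0,0,0,0,0],[0,52,0,0,0,0,0],[0,66,0,0,0,0,0],[0,80,0,0,0,0,0],[0,94,0,0,0,0,0],[0,100,0,0,0,0,0]]}}

```text
clock: 21.3
tool_pos: [0.5601, -0.15, 0.1427]
tcp_rot: [[-0.999, -0.036, -0.001], [-0.036, 0.999, -0.001], [0.001, -0.001, -1.0]]
wrist_force: [-0.0, -0.4, -2.4]
finger_gap: 0.29
```

```bash
python3 look.py l4.png
```

```text
[ 0.5601 -0.15    0.1427] [-0.  -0.4 -2.4] 21.3
```

View pics/l4.png

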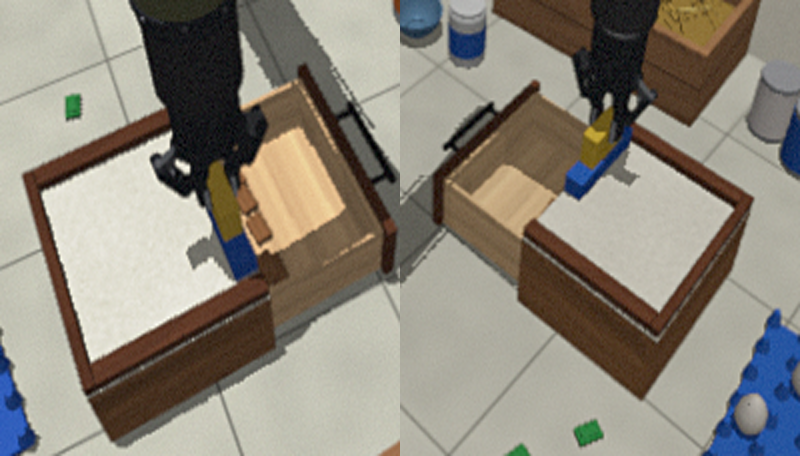

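>>> {"op": "jog_arm", "data": {"motion": [[0,8,0,0,0,0,0],[0,18,0,0,0,0,0],[0,28,0,0,0,0,0],[0,38,0,0,0,0,0],[0,44,0,0,0,0,0],[0,44,0,0,0,0,0]]}}

```text
clock: 22.15
tool_pos: [0.5585, -0.1059, 0.1428]
tcp_rot: [[-0.999, -0.037, -0.001], [-0.037, 0.999, -0.001], [0.001, -0.001, -1.0]]
wrist_force: [-0.4, -0.3, -2.6]
finger_gap: 0.293
```

```bash
python3 look.py l5.png
```

```text
[ 0.5585 -0.1059  0.1428] [-0.4 -0.3 -2.6] 22.15
```

View pics/l5.png

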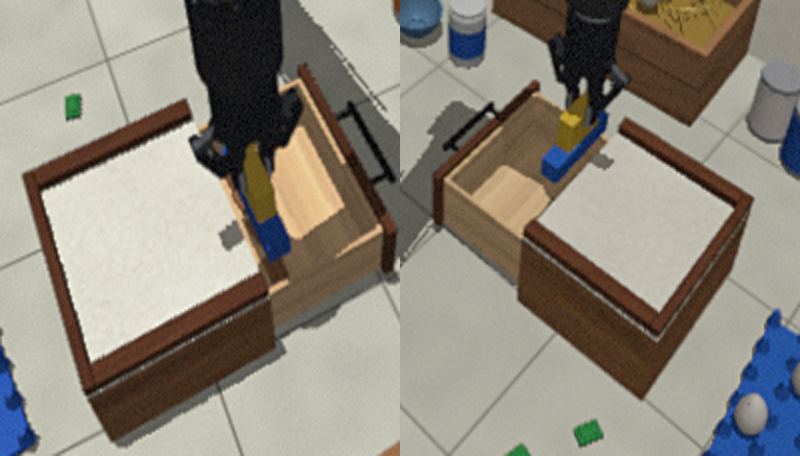

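The board is empty. I'll lift and check the drawer.

>>> {"op": "jog_arm", "data": {"motion": [[0,0,-40,0,0,0,0],[0,0,-70,0,0,0,0],[0,40,-70,0,0,0,0],[0,90,-70,0,0,0,0],[0,140,-70,0,0,0,0],[0,190,-70,0,0,0,0],[0,240,-70,0,0,0,0],[0,265,-70,0,0,0,0]]}}

```text
clock: 23.25
tool_pos: [0.5486, 0.1605, 0.2122]
tcp_rot: [[-0.999, -0.038, -0.001], [-0.038, 0.999, -0.001], [0.001, -0.001, -1.0]]
wrist_force: [-0.3, 0.4, -2.3]
finger_gap: 0.29
```

```bash
python3 look.py l6.png;  python3 -c "
from h import *
plan([.5013,.3702,.2],1.8992)
f=arm.grab_frame('scene'); cv2.imwrite('pics/d6.png',cv2.resize(f['pixels'][170:300,160:290],None,fx=4.5,fy=4.5,interpolation=cv2.INTER_CUBIC))"
```

```text
[0.5486 0.1605 0.2122] [-0.3  0.4 -2.3] 23.25
shift mm [ 39.1 211.3  11.8] rot [-0.0006 -0.0017 -0.2895] | at [0.5487 0.1606 0.2119] gap 0.294 F [ 0.6  0.  -2.4] t 23.35 j [ 0.64 -0.03  0.05 -0.   -1.65 -2.17]
```

View pics/l6.png

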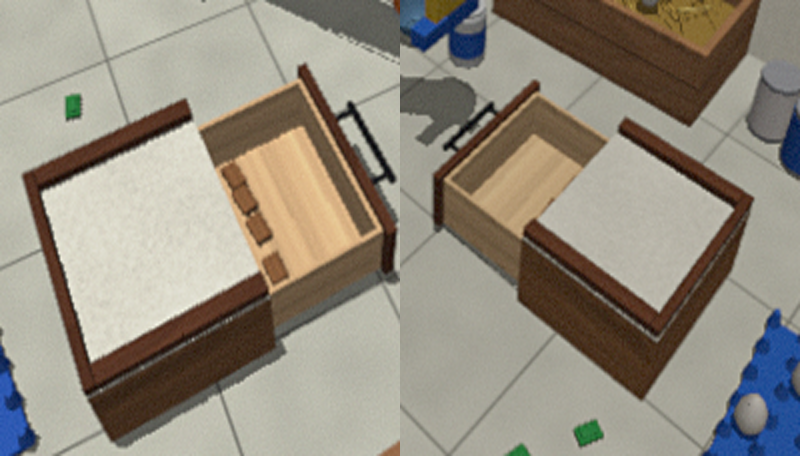

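View pics/d6.png

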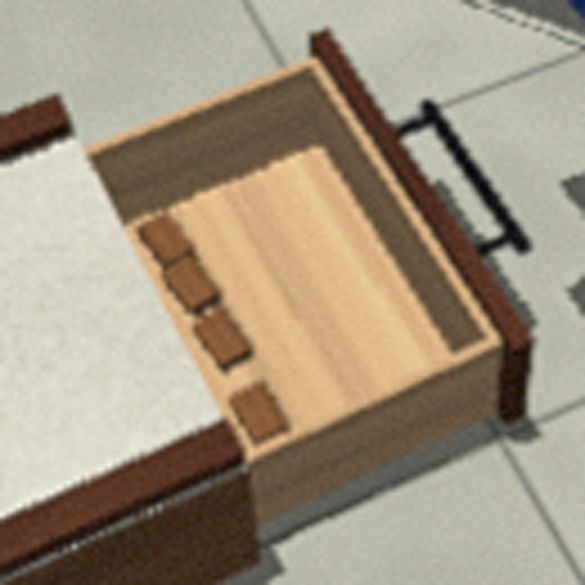

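Four chips are visible. The fifth may be hidden behind the near wall or the board edge, so I'll check with the wrist camera.

```bash
python3 -c "
from h import *
f=arm.grab_frame('wrist'); cv2.imwrite('pics/w12.png',f['pixels'])
f=arm.grab_frame('side'); cv2.imwrite('pics/d7.png',cv2.resize(f['pixels'][160:260,250:380],None,fx=6,fy=6,interpolation=cv2.INTER_CUBIC))"
```

```text
(no output)
```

View pics/w12.png

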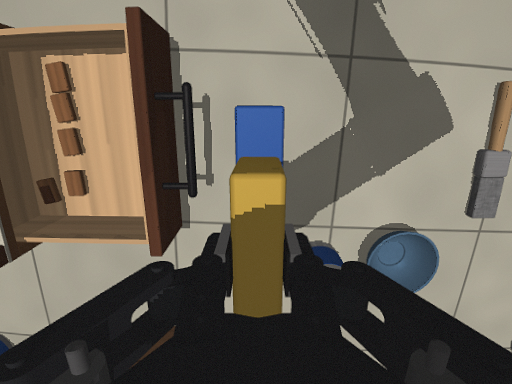

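View pics/d7.png

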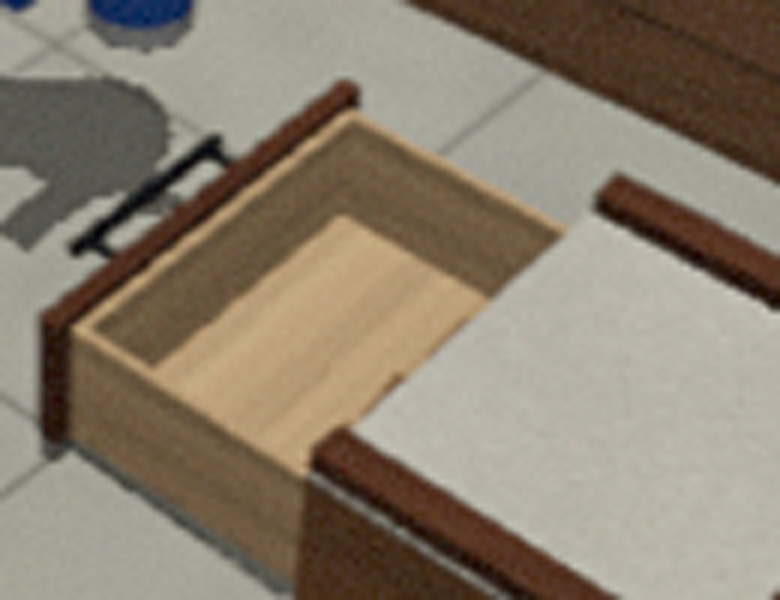

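```bash
python3 -c "
from h import *
f=arm.grab_frame('wrist')
cv2.imwrite('pics/w13.png',cv2.convertScaleAbs(cv2.resize(f['pixels'][20:260,0:200],None,fx=2.5,fy=2.5,interpolation=cv2.INTER_CUBIC),alpha=1.6,beta=10))
def inv(w):
  d=w[:2]-np.array(CAB[:2]);c,s=np.cos(CAB[2]),np.sin(CAB[2]);return np.round([c*d[0]+s*d[1],-s*d[0]+c*d[1]],4)
print('handle',inv(onz(f,(187,86),.087)),inv(onz(f,(192,194),.087)))
for p in [(58,77),(63,107),(69,142),(76,182),(49,190)]: print(inv(onz(f,p,.035)))"
```

```text
handle [-0.3162 -0.0675] [-0.3145  0.0527]
[-0.1381 -0.086 ]
[-0.1387 -0.049 ]
[-0.1391 -0.0037]
[-0.1392  0.0515]
[-0.0968  0.0632]
```

View pics/w13.png

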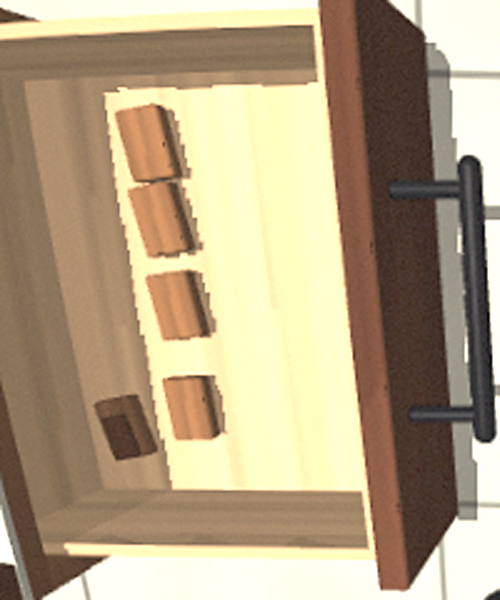

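All five chips lie flat inside the drawer; the fifth is just under the board edge, on the floor. Now I'll return the scraper.

>>> {"op": "jog_arm", "data": {"motion": [[6,30,0,0,0,-0.05,0],[14,75,0,0,0,-0.11,0],[22,120,0,0,0,-0.17,0],[30,165,0,0,0,-0.23,0],[37,200,0,0,0,-0.29,0],[39,211,0,0,0,-0.29,0],[39,211,0,0,0,-0.29,0],[39,211,0,0,0,-0.29,0]]}}

```text
clock: 24.55
tool_pos: [0.5033, 0.3658, 0.2129]
tcp_rot: [[-0.948, -0.318, -0.0], [-0.318, 0.948, -0.001], [0.0, -0.001, -1.0]]
wrist_force: [0.4, 0.1, -2.0]
finger_gap: 0.289
```

```bash
python3 -c "
from h import *
plan([.5013,.3702,.0162],1.8992)"
```

```text
shift mm [  0.4   5.  196.7] rot [-0.0009 -0.0003 -0.0048] | at [0.5033 0.3658 0.2129] gap 0.289 F [ 0.4  0.1 -2. ] t 24.55 j [ 0.95  0.1   0.19  0.   -1.66 -2.2 ]
```

>>> {"op": "jog_arm", "data": {"motion": [[0,3,40,0,0,0,0],[0,3,90,0,0,0,0],[0,3,135,0,0,0,0],[0,3,165,0,0,0,0],[0,3,183,0,0,0,0],[0,3,191,0,0,0,0],[0,3,195,0,0,0,0],[0,3,195,0,0,0,0]]}}

```text
clock: 25.55
tool_pos: [0.5028, 0.3688, 0.0188]
tcp_rot: [[-0.948, -0.318, 0.001], [-0.318, 0.948, -0.0], [-0.001, -0.0, -1.0]]
wrist_force: [0.3, -0.4, -2.2]
finger_gap: 0.293
```

>>> {"op": "jog_arm", "data": {"motion": [[0,0,1,0,0,0,0],[0,0,1,0,0,0,0]]}}

```text
clock: 25.8
tool_pos: [0.503, 0.3691, 0.0185]
tcp_rot: [[-0.948, -0.318, 0.002], [-0.318, 0.948, 0.001], [-0.002, 0.0, -1.0]]
wrist_force: [-0.3, 0.3, -3.4]
finger_gap: 0.291
```

>>> {"op": "jog_arm", "data": {"motion": [[0,0,2,0,0,0,0],[0,0,3,0,0,0,0],[0,0,3,0,0,0,0]]}}

```text
clock: 26.18
tool_pos: [0.5031, 0.3694, 0.0163]
tcp_rot: [[-0.948, -0.318, 0.002], [-0.318, 0.948, 0.001], [-0.003, 0.0, -1.0]]
wrist_force: [-2.5, -0.9, 1.7]
finger_gap: 0.293
```

It's on the table, since the force has turned upward. I'll release to 0.6 and rise.

>>> {"op": "jog_arm", "data": {"motion": [[0,0,0,0,0,0,0.6],[0,0,0,0,0,0,0.6],[0,0,0,0,0,0,0.6],[0,0,0,0,0,0,0.6],[0,0,-30,0,0,0,0.6],[0,0,-80,0,0,0,0.6],[0,0,-140,0,0,0,0.6],[0,0,-190,0,0,0,0.6]]}}

```text
clock: 27.18
tool_pos: [0.5029, 0.3691, 0.209]
tcp_rot: [[-0.948, -0.318, 0.004], [-0.318, 0.948, 0.002], [-0.004, 0.001, -1.0]]
wrist_force: [0.5, 0.0, 0.3]
finger_gap: 0.602
```

```bash
python3 -c "
from h import *
s=arm.observe();print(s['tool_pos'],s['wrist_force'],s['finger_gap'],s['clock'])
for c in ['scene','side','wrist']:
  f=arm.grab_frame(c); cv2.imwrite('pics/'+c+'14.png',f['pixels'])"
```

```text
[0.5029105  0.3690698  0.20904965] [0.54178277 0.01202091 0.32731003] 0.6015772519976355 27.175
```

View pics/scene14.png

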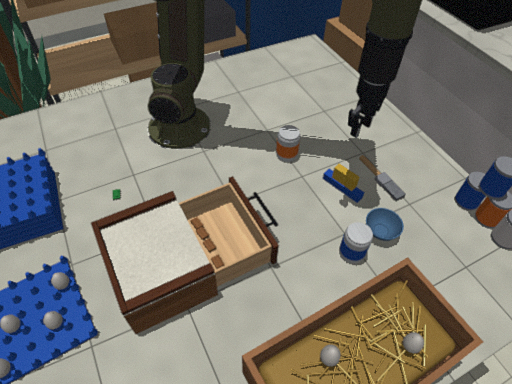

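View pics/side14.png

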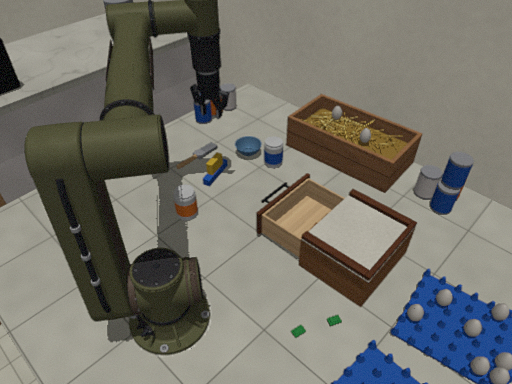

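View pics/wrist14.png

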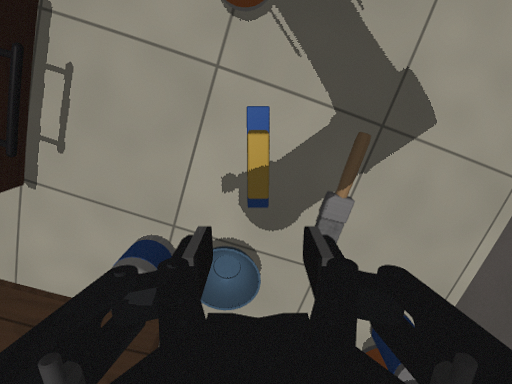

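Scene and side views: the scraper stands upright at its old spot (345,181), and the drawer handle is unchanged at (250,196)–(275,222). The tins, bowl and brush are where they were, the board is empty, and the arm is clear. Handing in.

```bash
python3 -c "
from plant import arm
print(arm.close_job())"
```

```text
the job is handed in; nothing more can be done
None
```

The job is handed in at about 27 s of the 72 s limit. The drawer is out at its stop, all five chips are in it, and the scraper stands on the table on its blade at its old spot.

- **Drawer:** My first pinch closed above the bar, because the fingertips really sit about 29 mm higher than the reported TCP. I measured that from two cameras and went lower. The second pinch held, and I pulled until the hand met a hard stop at 43 N. From the handle's position the drawer is out by about 164 mm of 165.6 mm; a separate wrist reading gave about 160 mm, close to the 158 mm limit. The handle did not move afterwards.
- **Chips:** Two scraper sweeps cleared the board. The scene camera showed only four chips in the drawer. The wrist camera showed all five flat on its floor, the fifth hidden just under the board edge.
- **Scraper and other things:** The scraper was released after its foot touched the table and looks upright. By eye, the tins, brush, bowl and green look-alikes are where they were, and the gripper is clear of everything.
- **Measurement disagreements:** Wrist and fixed cameras differed by about 4 to 7 mm, so I placed the blade by its distance from the rims instead. No check at the end failed.

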